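Load the last copper bar into the stack-drilling jig

ROBOT

A 6-joint arm with a two-finger parallel gripper is mounted at the origin on the work surface; the furniture and walls round the work are solid. World frame = base frame: x ahead of the robot, y to its left, z up, the work surface at z = 0. Lengths are in m, angles in rad, forces in N, time in s.
With the tool pointing down it reaches from about 0.3 to 0.775 m from the base axis. Payload 14.6 kg.
Tool frame: the origin (TCP) lies at the very end of the fingers, on their centre line; the grasp point (between the pads) lies 19 mm behind it (ctrl.grasp_offset is the distance from the TCP to the grasp point, in m); z points along the fingers, y is the line along which they close (so a half turn about z gives the same grasp; the last joint's range is limited). The gripper opens to 94 mm and grips with 3 to 60 N. Pads are 16 mm wide; open, the fingers measure 119 mm over their backs; the gripper's body (75 mm by 177 mm) begins 78 mm behind the grasp point.
Start: joints at [-1.279, 0.3, 1.521, -0, 1.321, -0.067], TCP at [0.193, -0.515, 0.205] pointing down, gripper open.
Joint ranges: [-3.03, 3.03], [-0.79, 2.21], [0.23, 2.52], [-1.04, 4.18], [0, 3.07], [-2.55, 2.55]. Speed limits (rad/s): [2.22, 2.22, 2.57, 3.14, 3.14, 3.14].

INTERFACE

Orientations are given as [roll, pitch, yaw] about the fixed x, y, z axes, in that order (R = Rz(yaw) Ry(pitch) Rx(roll)).
In Python, from station import ctrl gives the robot as it stands.
- The arm moves only by the tool step_arm, never from a script. Its argument "plan" is a list that holds one entry, the list of rows, each a list of 6 numbers: the shift along the tool's x, y, z in units of 30 mm (1.0 is 30 mm), then the turn, a rotation vector about the tool's x, y, z in units of 6 degrees (1.0 is 6 degrees). In form: [[[dx, dy, dz, wx, wy, wz], ...]]. A call has 1 to 8 rows; each row is the pose to reach, as a shift and turn from the pose commanded when the call began, along the tool's axes at that moment; what a row does not reach only later rows make up. A row lasts 1/12 s, in which the tool goes at most 41.7 mm and 7.16 degrees, less where a joint would pass 70% of its speed; a pose out of reach is approached as far as the arm can. A call with a gripper value outside its range is refused whole. "grip" is the opening, from 0 (shut) to 1 (fully open), set as the call begins (left out, the last holds). The fingers move at their own pace and stop on an object; "squeeze" is the grip in N (left out, the last holds). Time passes only in rows, so rows that repeat a pose let the fingers close. It gives the time, the measured TCP pose, the force, the opening and the grip force at its end, in the units of the state.
- ctrl.get_obs(): the state, without advancing time (a new reading comes with each control period).
- ctrl.camera(name): name is "scene" or "top"; returns the picture (400x640x3 uint8, red, green, blue); there is no depth.
- ctrl.camera_model(name): a dict with "intrinsics" (3x3 intrinsics, pixels), "R" (3x3) and "t" (3): a world point X has camera coordinates R X + t. Camera axes: x right, y down, z forward; pixel columns grow to the right and rows downward; lengths in m; the calibration is good to about 2 mm. A picture is of the moment at which its call begins. camera_model takes no time and is no camera call.
- ctrl.hand_in(): hands the job in; it is judged then, once.
Trained networks look in the newest picture that a camera, given by its name, has taken for a name from the list of things; names that differ only in an ending like _2 or _b are one class to them, and where a whole thing is asked for, a point or a joint stands for the part that bears it (a point fixed in the world has none). Each returns a list of dicts, best first, with "confidence" (0 to 1); they miss things now and then, are a little off and sometimes report something else, mostly with a low value. They report only what shows in the picture. A call takes as long as a camera call.
- ctrl.masks_of(query, camera): "pixels" (400x640 bool, what is visible of it) and "at" ([column, row] in pixels, amid what is visible of it).
- ctrl.place_of(query, camera): "at" ([column, row] in pixels: a listed point, or the origin of a listed thing).
The state is a dict: "time_s": time; "qpos": joint angles; "joint_vel": joint speeds; "tau": joint torques, N m; "ee_pos": TCP position; "eef_rot": TCP orientation; "force": force on the tool from outside, world axes, zero at the start; "moment": the same for the moment, N m; "grip_width": finger opening in m; "grip_force": force on a finger pad.
Only numpy, scipy, OpenCV 4.12 (cv2) and the standard library are available. Lean on these libraries where they do the work, as an engineer would, in place of code of your own. Each camera call takes 0.05 s, during which the arm holds its last target. There are 200 camera calls.

TASK

Three copper bars are to be drilled together in the jig. Two are already in it, the upper one not pushed right in; lay the loose bar from the bench flat on top of them and slide the pile in under the bush plate until all three bars lie fully home against the end stop, square and flush. Leave the tape measure, oilstone and steel test piece where they are.

Things in the scene. Friction and masses are not known exactly. Their poses are not given: they have to be found in the camera images.
- drill_jig: stack-drilling jig, dark steel, fixed, does not move. Origin at bench level under the centre of a pile that is fully home; x points from the open mouth to the end stop (about away from the robot), z up. Base plate: top at z = 12 mm, x = -55 to +100, y = +/-65 mm. Bars that are home end at x = -70 mm, 15 mm outside the base, and lie at heights 12-22, 22-32, 32-42 mm, each sliding on the one below.
- jig_mouth (a point): centre of the jig's mouth on the base plate's top, 15 mm ahead of the jig's origin; jig axes. From here to the stop two side guides 22 mm thick, 33 mm high, stand with inner faces 26.6 mm either side of the centre line (1.6 mm clearance each side of a bar), noses rounded 11 mm. Nearer than the mouth the bed is open above and at both sides.
- jig_bush_plate (a point): middle of the front edge of the bright steel bush plate with two brass drill bushes, on its underside, 45 mm above the bench, 3 mm above a pile of three bars; jig axes. The plate roofs the guides from 18 to 86 mm ahead of the jig's origin; front edge rounded 6 mm; top 57 mm, bushes 63 mm above the bench.
- jig_stop (a point): centre of the end stop's flat face at the foot, on the base plate's top, 70 mm ahead of the jig's origin; jig axes. The bars' far ends bear on it when home. The metal is lightly oiled: bars slide on jig and on each other with friction about 0.25, so the pile moves at a few newtons until it meets the stop.
- bar_bottom: bottom bar in the jig, at the stop or within 5 mm of it at the start: copper flat bar, 140 mm long (x) x 50 mm wide (y) x 10 mm thick (z), 0.62 kg, plain and the same either way round or over; origin at its centre
- bar_middle: upper of the two bars in the jig, lying on the bottom one and drawn out 18 to 45 mm towards the mouth at the start: copper flat bar, 140 mm long (x) x 50 mm wide (y) x 10 mm thick (z), 0.62 kg, plain and the same either way round or over; origin at its centre
- bar_loose: bar lying flat on the bench to the left or right of the jig: copper flat bar, 140 mm long (x) x 50 mm wide (y) x 10 mm thick (z), 0.62 kg, plain and the same either way round or over; origin at its centre
- tape: bystander: yellow tape measure, 37 x 84 x 62 mm, on the bench on the other side of the jig from the loose bar; origin at the centre of its underside
- oilstone: bystander: grey-brown oilstone, 25 x 100 x 12 mm, left of the jig's mouth; origin at the centre of its underside
- coupon: bystander: bright steel test piece with a hole in its top, 40 x 52 x 30 mm, left of the jig; origin at the centre of its underside

How it is judged:
At the end, for the whole second after the job is handed in: All three bars lie flat in the jig on one another, each within 3.5 mm of fully home against the end stop and of the jig's centre line and within 2 degrees of square with the jig, released and at rest (x of bar_bottom in the frame of drill_jig between -0.0035 and 0.0035 m and y of bar_bottom in the frame of drill_jig between -0.0035 and 0.0035 m and z of bar_bottom in the frame of drill_jig between 0.014 and 0.04 m and angle between the x axis of each of bar_bottom, bar_middle, bar_loose and the x axis of drill_jig, either way round below 0.035 rad and angle between the z axis of each of bar_bottom, bar_middle, bar_loose and the z axis of drill_jig, either way round below 0.035 rad and linear speed of each of bar_bottom, bar_middle, bar_loose below 0.01 m/s and x of bar_middle in the frame of drill_jig between -0.0035 and 0.0035 m and y of bar_middle in the frame of drill_jig between -0.0035 and 0.0035 m and z of bar_middle in the frame of drill_jig between 0.014 and 0.04 m and x of bar_loose in the frame of drill_jig between -0.0035 and 0.0035 m and y of bar_loose in the frame of drill_jig between -0.0035 and 0.0035 m and z of bar_loose in the frame of drill_jig between 0.014 and 0.04 m); the robot touches nothing.
It fails at once if the tape measure is pushed more than 30 mm from its place (distance of tape from where it was at the start of the episode above 0.03 m).
It fails at once if the oilstone is pushed more than 30 mm from its place (distance of oilstone from where it was at the start of the episode above 0.03 m).
It fails at once if the test piece is pushed more than 30 mm from its place (distance of coupon from where it was at the start of the episode above 0.03 m).
It also fails if it takes over 48 s, if anything falls off the work surface, if the arm or the gripper's body presses on something with over 40 N, if the wrist force passes 120 N, or if a joint passes its speed limit or range.

## Working session

There is one attempt and no reset: what is moved stays moved. The work goes in short steps, Python scripts to look and compute and a tool call to move; the robot and the scene stay as the last step left them, time stands still between calls to the robot, and variables do not carry over. Pictures are saved under pics/ and viewed, at most 10 in all, crops included, and the job is handed in when it is done.

Besides the shell and the picture viewer there is one more tool, called after ">>>" as name(argument=value, ...) on one line, values as JSON. step_arm: Moves the arm, as the interface text tells. Its arguments: {"type":"object","properties":{"plan":{"type":"array","items":{"type":"array","items":{"type":"array","items":{"type":"number"}}}},"grip":{"type":"number"},"squeeze":{"type":"number"}},"required":["plan"]}

```bash
mkdir -p pics; cat > h.py <<'E'
import numpy as np, cv2
from station import ctrl
def ray(cam,px):
    m=ctrl.camera_model(cam);K=np.array(m['intrinsics']);R=np.array(m['R']);t=np.array(m['t'])
    d=R.T@np.linalg.inv(K)@np.array([px[0],px[1],1.]);return -R.T@t,d
def at_z(cam,px,z):
    c,d=ray(cam,px);return c+d*(z-c[2])/d[2]
def proj(cam,X):
    m=ctrl.camera_model(cam);p=np.array(m['intrinsics'])@(np.array(m['R'])@np.array(X)+np.array(m['t']));return p[:2]/p[2]
E
python3 - <<'E'
from h import *
np.set_printoptions(precision=4,suppress=True)
for c in('top','scene'):
    im=ctrl.camera(c);cv2.imwrite(f'pics/{c}0.png',im[:,:,::-1])
    print(c,ray(c,(320,200)))
    for q,z in (('drill_jig',0),('jig_mouth',.012),('jig_bush_plate',.045),('jig_stop',.012),('bar_bottom',.017),('bar_middle',.027),('bar_loose',.005),('tape',0),('oilstone',0),('coupon',0)):
        for r in ctrl.place_of(q,c)[:2]: print(q,np.round(r['at'],1),round(r['confidence'],2),at_z(c,r['at'],z)[:2])
o=ctrl.get_obs();print(o['time_s'],o['ee_pos'],o['eef_rot'],o['grip_width'])
E
```

```text
top (array([0.3003, 0.0219, 1.386 ]), array([ 0.1688,  0.0168, -0.9855]))
drill_jig [353.8 170.7] 0.84 [ 0.6242 -0.0553]
jig_mouth [352.3 162.8] 0.92 [ 0.6452 -0.0508]
jig_bush_plate [354.5 158.1] 0.6 [ 0.6508 -0.0557]
jig_stop [349.3 141.5] 0.96 [ 0.7103 -0.0434]
bar_middle [358.5 180.1] 0.69 [ 0.5898 -0.0667]
bar_loose [245.6 216.6] 0.77 [0.491  0.2623]
tape [431.7 263.2] 0.65 [ 0.3502 -0.271 ]
tape [352.4 163. ] 0.29 [ 0.6476 -0.0517]
oilstone [292.  230.4] 0.73 [0.4495 0.1277]
coupon [291.8 200.1] 0.5 [0.5386 0.1282]
scene (array([0.1304, 0.6224, 0.6399]), array([ 0.4364, -0.6568, -0.615 ]))
drill_jig [304.9 198.8] 0.77 [ 0.6203 -0.0433]
jig_mouth [298.2 190.5] 0.58 [ 0.6465 -0.0503]
jig_bush_plate [296.8 181.4] 0.69 [ 0.6456 -0.0449]
jig_bush_plate [305.5 190.4] 0.53 [ 0.6044 -0.0254]
jig_stop [279.7 190.7] 0.61 [ 0.6867 -0.0227]
bar_bottom [301.4 191. ] 0.56 [ 0.6341 -0.0478]
bar_middle [317.1 194.6] 0.74 [ 0.5838 -0.0466]
bar_loose [265.4 304.7] 0.62 [0.4868 0.2781]
bar_loose [296.7 191.8] 0.47 [ 0.6522 -0.0509]
tape [433.1 190.5] 0.61 [ 0.3526 -0.2641]
oilstone [326.9 267.5] 0.86 [0.4417 0.1275]
oilstone [294.7 181.5] 0.42 [ 0.6891 -0.0917]
coupon [292.1 249.3] 0.96 [0.537  0.1245]
coupon [267.3 305.4] 0.64 [0.4854 0.2746]
1.1 [ 0.1931 -0.515   0.2055] [ 3.1415 -0.      0.3588] 0.09415930854328292
```

```bash
python3 - <<'E'
import cv2
a=cv2.imread('pics/top0.png')[110:300,220:480];cv2.imwrite('pics/top0c.png',cv2.resize(a,(780,570),interpolation=cv2.INTER_CUBIC))
a=cv2.imread('pics/scene0.png')[130:345,200:480];cv2.imwrite('pics/scene0c.png',cv2.resize(a,(780,599),interpolation=cv2.INTER_CUBIC))
E
```

```text
(no output)
```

View pics/top0c.png

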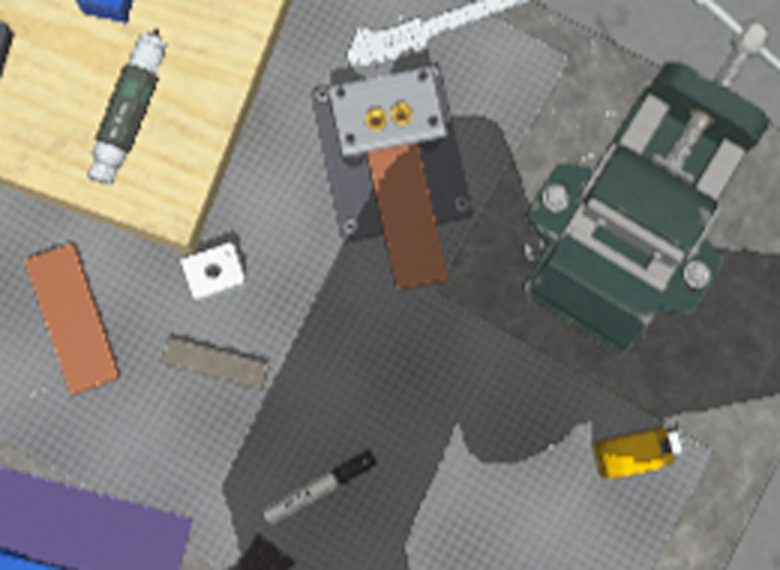

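View pics/scene0c.png

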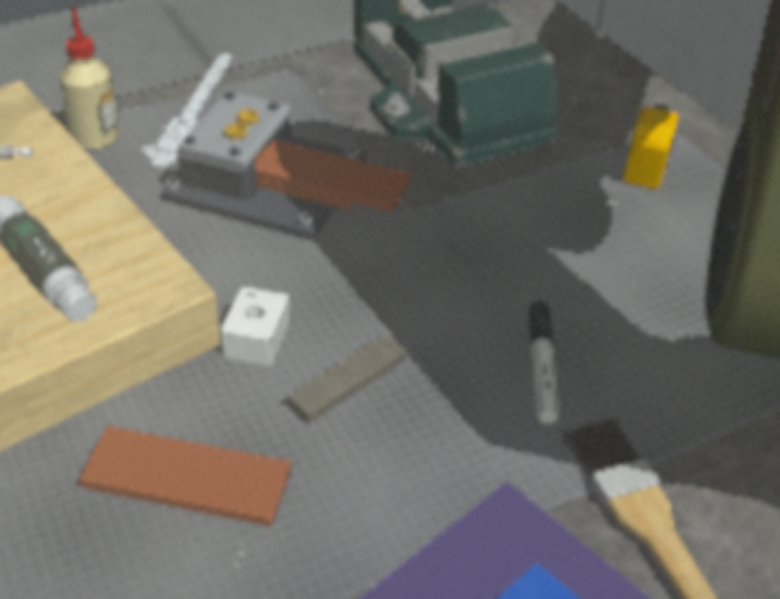

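The top crop shows the jig with its plate around (390,115), the middle bar's near end around (422,285) and the loose bar around (72,318). The scene crop agrees: the oilstone and test piece stand between the loose bar and the jig. Next I fit precise poses.

```bash
cat >> h.py <<'E'
from scipy.optimize import minimize
def boxpix(cam,p,z0,z1,xr,yr):
    c,s=np.cos(p[2]),np.sin(p[2]);return np.array([proj(cam,[p[0]+c*x-s*y,p[1]+s*x+c*y,z]) for x in xr for y in yr for z in(z0,z1)])
def fit(masks,p0,z0,z1,xr=(-.07,.07),yr=(-.025,.025),scale=(.01,.01,.1)):
    "pose x,y,yaw of a box whose silhouette best overlaps the masks {cam:bool}"
    S=4
    def cost(u):
        p=p0+np.array(u)*scale;e=0
        for cam,m in masks.items():
            h=cv2.convexHull(((boxpix(cam,p,z0,z1,xr,yr)+.5)*S*16).astype(np.int32))
            r=np.zeros((400*S,640*S),np.uint8);cv2.fillPoly(r,[h],1,shift=4)
            r=cv2.resize(r.astype(np.float32),(640,400),interpolation=cv2.INTER_AREA)
            e+=np.abs(r-m).sum()/m.sum()
        return e
    b=minimize(cost,[0,0,0],method='Nelder-Mead',options=dict(initial_simplex=[[-.7,-.6,-.6],[1,-.3,0],[0,1,.2],[.2,0,1]],xatol=.005,fatol=1e-4))
    return p0+b.x*scale,b.fun
E
python3 - <<'E'
from h import *
np.set_printoptions(precision=4,suppress=True)
ms={}
for c in('top','scene'):
    im=cv2.imread(f'pics/{c}0.png')
    for r in ctrl.masks_of('bar_loose',c)[:2]: print(c,r['confidence'],r['at'],r['pixels'].sum())
    for r in ctrl.masks_of('bar_middle',c)[:2]: print(c,'mid',r['confidence'],r['at'],r['pixels'].sum())
    h=cv2.cvtColor(im,cv2.COLOR_BGR2HSV)
    cop=((h[...,0]<14)|(h[...,0]>175))&(h[...,1]>95)
    n,l,st,ce=cv2.connectedComponentsWithStats(cop.astype(np.uint8))
    for i in range(1,n):
        if st[i,4]>150: print(c,'comp',st[i],ce[i])
    pt=(245,216) if c=='top' else (265,304)
    ms[c]=(l==l[pt[1],pt[0]])
for k in ms: print('loose',k,fit({k:ms[k]},np.array([.49,.27,.31]),0,.01))
print('both',fit(ms,np.array([.49,.27,.31]),0,.01))
a=cv2.imread('pics/top0.png')[125:210,315:390];cv2.imwrite('pics/jig.png',cv2.resize(a,(525,595),interpolation=cv2.INTER_CUBIC))
E
```

```text
top 0.66 [245.3, 215.1] 846
top 0.37 [346.4, 157.8] 1723
top mid 0.78 [355.7, 177.8] 843
top mid 0.65 [244.1, 216.0] 845
top comp [342 158  27  48 800] [355.2613 181.5375]
top comp [228 191  32  51 827] [243.6723 215.7013]
scene 0.6 [267.7, 303.1] 1614
scene mid 0.74 [320.7, 192.7] 816
scene comp [292 181  55  24 771] [317.3956 193.3204]
scene comp [ 229  284   75   34 1563] [266.6289 300.071 ]
loose top (array([0.4947, 0.2683, 0.3481]), np.float64(0.050710399032648124))
loose scene (array([0.4953, 0.2669, 0.3405]), np.float64(0.11024472168905951))
both (array([0.4934, 0.2675, 0.3441]), np.float64(0.16962610658664196))
```

View pics/jig.png

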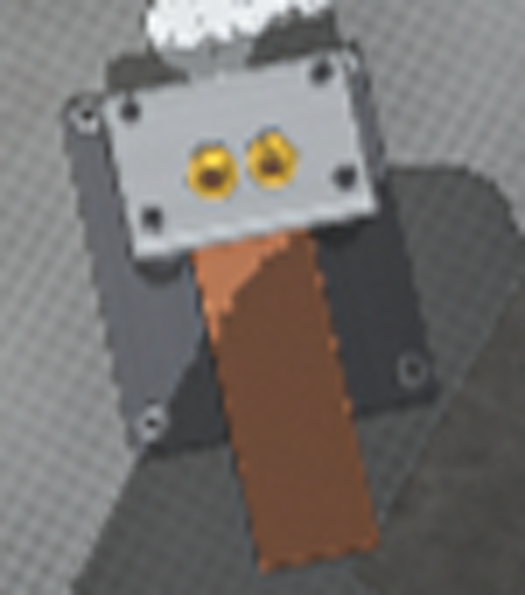

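```bash
python3 - <<'E'
from h import *
from scipy.optimize import least_squares
np.set_printoptions(precision=4,suppress=True)
f=lambda a:(np.array(a)+.5)/7-.5+np.array([315,125])
P={k:f(v) for k,v in dict(pFL=(105,97),pFR=(352,45),pNR=(378,212),pNL=(135,257),bNL=(133,457),bNR=(437,400),bFL=(65,100)).items()}
W={k:at_z('top',P[k],.057 if k[0]=='p' else .012) for k in P}
bar=[at_z('top',f(v),.032) for v in((192,255),(262,570),(313,232),(378,548))]
print(W);print('bar',np.array(bar)); d=bar[0]-bar[1];e=bar[2]-bar[3];print('baryaw',np.arctan2(d[1],d[0]),np.arctan2(e[1],e[0]))
w=.0486
M=dict(pFL=(.086,w),pFR=(.086,-w),pNR=(.018,-w),pNL=(.018,w),bNL=(-.055,.065),bNR=(-.055,-.065),bFL=(.1,.065))
def res(p):
    c,s=np.cos(p[2]),np.sin(p[2]);return np.concatenate([p[:2]+np.array([c*M[k][0]-s*M[k][1],s*M[k][0]+c*M[k][1]])-W[k][:2] for k in M])
r=least_squares(res,[.62,-.055,.2]);print(r.x,r.fun.reshape(-1,2)*1e3)
c,s=np.cos(r.x[2]),np.sin(r.x[2])
for b in bar:
    q=b[:2]-r.x[:2];print('bar in jig',c*q[0]+s*q[1],-s*q[0]+c*q[1])
# bar pixels at the near end
E
```

```text
{'pFL': array([0.7069, 0.0151, 0.057 ]), 'pFR': array([ 0.7275, -0.0867,  0.057 ]), 'pNR': array([ 0.6565, -0.0953,  0.057 ]), 'pNL': array([0.6392, 0.0039, 0.057 ]), 'bNL': array([0.565 , 0.0055, 0.012 ]), 'bNR': array([ 0.5874, -0.1215,  0.012 ]), 'bFL': array([0.7197, 0.0319, 0.012 ])}
bar [[ 0.646  -0.02    0.032 ]
 [ 0.5135 -0.046   0.032 ]
 [ 0.6551 -0.0704  0.032 ]
 [ 0.522  -0.0935  0.032 ]]
baryaw 0.1936152932684301 0.17181885448159048
[ 0.6311 -0.0491  0.1671] [[ 0.8916 -2.0703]
 [-3.4887  3.9129]
 [ 0.423   1.2423]
 [ 1.5883 -2.1632]
 [ 1.0262  0.2651]
 [ 0.3114 -0.8624]
 [-0.7517 -0.3243]]
bar in jig 0.019574245972047963 0.02622713822871259
bar in jig -0.11540440204791898 0.02264562751299982
bar in jig 0.02011572692315033 -0.02490736489217406
bar in jig -0.11500770130387301 -0.025546671365495453
```

```bash
cat > go.py <<'E'
import sys; from h import *
from scipy.spatial.transform import Rotation as R
x,y,z,yaw=map(float,sys.argv[1:5]); o=ctrl.get_obs()
A=R.from_euler('xyz',o['eef_rot']);B=R.from_euler('xyz',[np.pi,0,yaw])
print('row',np.round(A.inv().apply(np.array([x,y,z])-o['ee_pos'])/.03,2),np.round((A.inv()*B).as_rotvec()/np.radians(6),2),
 't',round(o['time_s'],2),np.round(o['ee_pos'],4),np.round(o['eef_rot'],4),'F',np.round(o['force'],1),'w',round(o['grip_width'],4))
E
echo
```

>>> step_arm(plan=[[[18.55, -20.88, 0, 0, 0, 0.14], [18.55, -20.88, 0, 0, 0, 0.14], [18.55, -20.88, 0, 0, 0, 0.14], [18.55, -20.88, 0, 0, 0, 0.14], [18.55, -20.88, 0, 0, 0, 0.14], [18.55, -20.88, 0, 0, 0, 0.14], [18.55, -20.88, 0, 0, 0, 0.14], [18.55, -20.88, 0, 0, 0, 0.14]]], grip=1)

```text
time_s: 1.97
ee_pos: [0.313, -0.2021, 0.2057]
eef_rot: [3.141, -0.0, 0.344]
force: [1.0, -0.4, 0.1]
grip_width: 0.0941
grip_force: 0.0
```

```bash
python3 go.py .494 .2675 .15 .344
```

```text
row [ 10.95 -12.71   1.85] [ 0.01 -0.   -0.  ] t 1.97 [ 0.313  -0.2021  0.2057] [ 3.1409e+00 -5.0000e-04  3.4360e-01] F [ 1.  -0.4  0.1] w 0.0941
```

>>> step_arm(plan=[[[10.95, -12.71, 1.85, 0, 0, 0], [10.95, -12.71, 1.85, 0, 0, 0], [10.95, -12.71, 1.85, 0, 0, 0], [10.95, -12.71, 1.85, 0, 0, 0], [10.95, -12.71, 1.85, 0, 0, 0], [10.95, -12.71, 1.85, 0, 0, 0], [10.95, -12.71, 1.85, 0, 0, 0], [10.95, -12.71, 1.85, 0, 0, 0]]])

```text
time_s: 2.63
ee_pos: [0.4321, 0.1077, 0.1689]
eef_rot: [3.141, -0.001, 0.345]
force: [1.0, -1.4, 0.3]
grip_width: 0.0937
grip_force: 0.0
```

```bash
python3 go.py .494 .2675 .05 .344
```

```text
row [ 3.74 -4.32  3.96] [ 0.   -0.01  0.  ] t 2.63 [0.4321 0.1077 0.1689] [ 3.1414e+00 -7.0000e-04  3.4450e-01] F [ 1.  -1.4  0.3] w 0.0937
```

>>> step_arm(plan=[[[3.74, -4.32, 0.6, 0, 0, 0], [3.74, -4.32, 0.6, 0, 0, 0], [3.74, -4.32, 0.6, 0, 0, 0], [3.74, -4.32, 0.6, 0, 0, 0], [3.74, -4.32, 0.6, 0, 0, 0], [3.74, -4.32, 3.9, 0, 0, 0], [3.74, -4.32, 3.9, 0, 0, 0], [3.74, -4.32, 3.9, 0, 0, 0]]])

```text
time_s: 3.3
ee_pos: [0.4914, 0.2641, 0.0469]
eef_rot: [3.141, 0.006, 0.345]
force: [-0.1, -0.9, -0.7]
grip_width: 0.0939
grip_force: 0.0
```

```bash
python3 go.py .494 .2675 .004 .344; python3 - <<'E'
from h import *
out=[]
for c in('top','scene'):
    im=ctrl.camera(c);out.append(im)
a=cv2.resize(out[0][150:270,190:320],(390,360));b=cv2.resize(out[1][200:350,200:340],(390,418))[:360]
cv2.imwrite('pics/g1.png',np.hstack([a,b])[:,:,::-1])
E
```

```text
row [ 0.13 -0.08  1.43] [0.01 0.06 0.  ] t 3.3 [0.4914 0.2641 0.0469] [3.141  0.006  0.3445] F [-0.1 -0.9 -0.7] w 0.0939
```

View pics/g1.png

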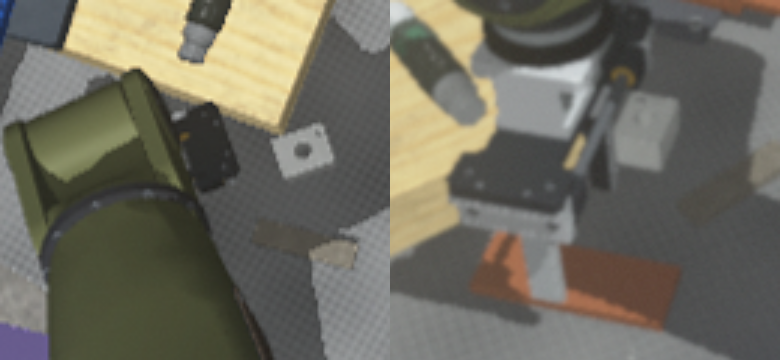

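The scene half shows the finger outside the near edge of the bar, near mid-length (about 545,270); the test piece and oilstone stand clear.

```bash
python3 go.py .494 .2675 .004 .344
```

```text
row [ 0.11 -0.08  1.5 ] [0.   0.05 0.  ] t 3.4 [0.4921 0.2643 0.049 ] [3.1411 0.0056 0.344 ] F [-1.  -0.4  1.5] w 0.0939
```

>>> step_arm(plan=[[[0.1, -0.08, 0.8, 0, 0.05, 0], [0.1, -0.08, 1.45, 0, 0.05, 0], [0.1, -0.08, 1.45, 0, 0.05, 0], [0.1, -0.08, 1.45, 0, 0.05, 0]]])

```text
time_s: 3.73
ee_pos: [0.4962, 0.2685, 0.0097]
eef_rot: [-3.142, -0.006, 0.344]
force: [0.6, 0.5, 0.8]
grip_width: 0.094
grip_force: 0.0
```

>>> step_arm(plan=[[[0, 0, 0, 0, 0, 0], [0, 0, 0, 0, 0, 0], [0, 0, 0, 0, 0, 0], [0, 0, 0, 0, 0, 0], [0, 0, 0, 0, 0, 0], [0, 0, 0, 0, 0, 0], [0, 0, 0, 0, 0, 0], [0, 0, 0, 0, 0, 0]]], grip=0, squeeze=40)

```text
time_s: 4.4
ee_pos: [0.4957, 0.2685, 0.0085]
eef_rot: [-3.142, -0.005, 0.344]
force: [-0.8, 0.9, 1.4]
grip_width: 0.0484
grip_force: 40.0
```

```bash
python3 go.py .494 .2675 .004 .344
```

```text
row [-0.07  0.01  0.15] [-0.   -0.05  0.  ] t 4.4 [0.4957 0.2685 0.0085] [-3.1416 -0.0053  0.3442] F [-0.8  0.9  1.4] w 0.0484
```

>>> step_arm(plan=[[[0, 0, 0, 0, 0, 0], [0, 0, 0, 0, 0, 0], [0, 0, 0.18, 0, 0, 0], [0, 0, 0.18, 0, 0, 0], [0, 0, 0.18, 0, 0, 0]]], grip=0.7)

```text
time_s: 4.82
ee_pos: [0.4955, 0.2684, 0.0025]
eef_rot: [3.141, -0.004, 0.344]
force: [-0.0, 0.9, -0.3]
grip_width: 0.0657
grip_force: 0.0
```

```bash
python3 go.py .494 .2675 .003 .344
```

```text
row [-0.06  0.01 -0.02] [ 0.   -0.04  0.  ] t 4.82 [0.4955 0.2684 0.0025] [ 3.1415 -0.0044  0.3441] F [-0.   0.9 -0.3] w 0.0657
```

>>> step_arm(plan=[[[0, 0, 0, 0, 0, 0], [0, 0, 0, 0, 0, 0], [0, 0, 0, 0, 0, 0], [0, 0, 0, 0, 0, 0], [0, 0, 0, 0, 0, 0], [0, 0, 0, 0, 0, 0], [0, 0, 0, 0, 0, 0]]], grip=0, squeeze=50)

```text
time_s: 5.4
ee_pos: [0.4958, 0.2685, 0.0031]
eef_rot: [-3.142, -0.005, 0.344]
force: [0.5, -0.2, 0.1]
grip_width: 0.0491
grip_force: 50.0
```

>>> step_arm(plan=[[[0, 0, -1, 0, 0, 0], [0, 0, -2, 0, 0, 0], [0, 0, -3, 0, 0, 0], [0, 0, -3.5, 0, 0, 0], [0, 0, -3.5, 0, 0, 0], [0, 0, -3.5, 0, 0, 0]]])

```text
time_s: 5.9
ee_pos: [0.4949, 0.2682, 0.1073]
eef_rot: [3.142, -0.005, 0.344]
force: [-0.5, 0.9, -6.9]
grip_width: 0.0496
grip_force: 50.0
```

```bash
python3 go.py .572 -.0593 .11 .172;  python3 - <<'E'
from h import *
ims=[ctrl.camera(c) for c in('top','scene')]
b=cv2.resize(ims[1][150:350,160:400],(720,600));cv2.imwrite('pics/g2.png',b[:,:,::-1])
E
```

```text
row [-1.26 11.14 -0.09] [-0.   -0.05  1.64] t 5.9 [0.4949 0.2682 0.1073] [ 3.1416 -0.0048  0.3441] F [-0.5  0.9 -6.9] w 0.0496
```

View pics/g2.png

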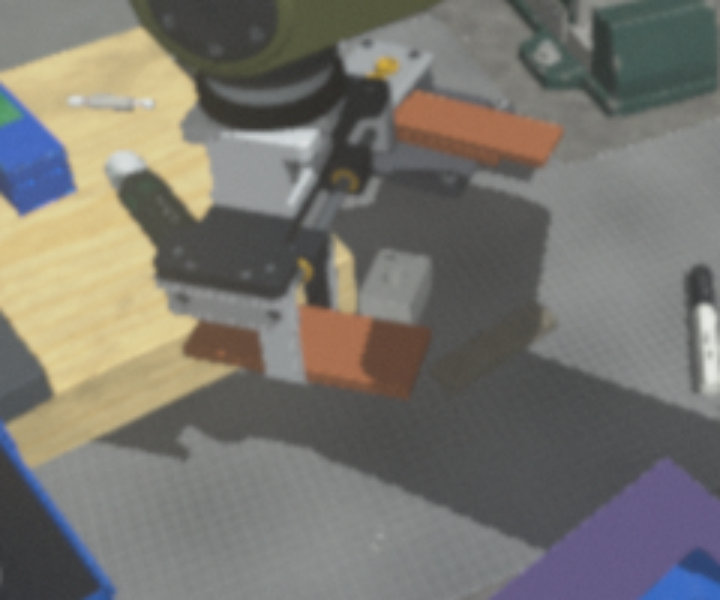

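The bar is lifted and held level near its middle (finger at 285,345; bar ends at 185 and 430). I carry it over to the jig.

>>> step_arm(plan=[[[-1.26, 11.14, -0.1, 0, 0, 1.64], [-1.26, 11.14, -0.1, 0, 0, 1.64], [-1.26, 11.14, -0.1, 0, 0, 1.64], [-1.26, 11.14, -0.1, 0, 0, 1.64], [-1.26, 11.14, -0.1, 0, 0, 1.64], [-1.26, 11.14, -0.1, 0, 0, 1.64], [-1.26, 11.14, -0.1, 0, 0, 1.64], [-1.26, 11.14, -0.1, 0, 0, 1.64]]])

```text
time_s: 6.67
ee_pos: [0.571, -0.0581, 0.1089]
eef_rot: [-3.14, -0.002, 0.172]
force: [0.1, 1.6, -6.0]
grip_width: 0.0493
grip_force: 50.0
```

>>> step_arm(plan=[[[0, 0, 0, 0, 0, 0], [0, 0, 0, 0, 0, 0], [0, 0, 0, 0, 0, 0], [0, 0, 0, 0, 0, 0]]])

```text
time_s: 7.0
ee_pos: [0.5712, -0.0551, 0.1098]
eef_rot: [-3.14, -0.003, 0.173]
force: [-1.0, 0.4, -6.3]
grip_width: 0.0494
grip_force: 50.0
```

```bash
python3 go.py .572 -.0593 .07 .172
```

```text
row [-0.    0.14  1.32] [-0.02 -0.03  0.01] t 7.0 [ 0.5712 -0.0551  0.1098] [-3.1399 -0.0035  0.1734] F [-1.   0.4 -6.3] w 0.0494
```

>>> step_arm(plan=[[[0, 0.15, 1, 0, 0, 0], [0, 0.15, 2.1, 0, 0, 0], [0, 0.15, 2.1, 0, 0, 0], [0, 0.15, 2.1, 0, 0, 0], [0, 0.15, 2.1, 0, 0, 0]]])

```text
time_s: 7.42
ee_pos: [0.5735, -0.0598, 0.0494]
eef_rot: [-3.141, -0.007, 0.173]
force: [-0.3, -0.6, -6.3]
grip_width: 0.0496
grip_force: 50.0
```

```bash
python3 go.py .572 -.0593 .036 .172;python3 - <<'E'
from h import *
b=ctrl.camera('scene');b=cv2.resize(b[120:280,210:410],(750,600));cv2.imwrite('pics/g3.png',b[:,:,::-1])
E
```

```text
row [-0.05 -0.03  0.45] [-0.   -0.06  0.01] t 7.42 [ 0.5735 -0.0598  0.0494] [-3.1412 -0.0066  0.1734] F [-0.3 -0.6 -6.3] w 0.0496
```

View pics/g3.png

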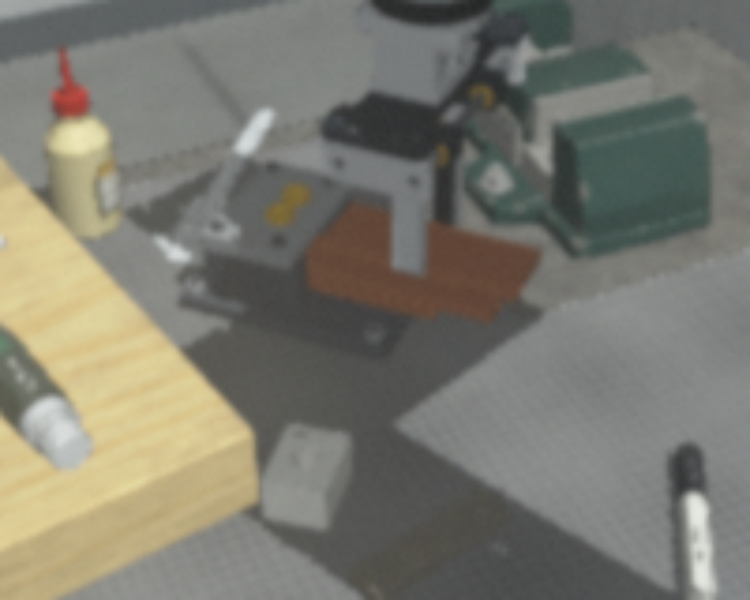

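The bar hangs level and in line over the pile, its front just short of the plate (310,260). I lower it, backing off a few millimetres.

>>> step_arm(plan=[[[-0.15, -0.03, 0, 0, 0, 0], [-0.15, -0.03, 0.2, 0, 0, 0], [-0.15, -0.03, 0.4, 0, 0, 0], [-0.15, -0.03, 0.4, 0, 0, 0], [-0.15, -0.03, 0.4, 0, 0, 0]]])

```text
time_s: 7.88
ee_pos: [0.5682, -0.0603, 0.0356]
eef_rot: [-3.141, -0.005, 0.172]
force: [0.0, 0.6, -5.7]
grip_width: 0.0489
grip_force: 50.0
```

```bash
python3 go.py .569 -.0593 .035 .172
```

```text
row [ 0.03 -0.03  0.02] [-0.01 -0.05  0.  ] t 7.88 [ 0.5682 -0.0603  0.0356] [-3.1406 -0.0048  0.1723] F [ 0.   0.6 -5.7] w 0.0489
```

Not quite in contact; nudge down until the weight comes off.

>>> step_arm(plan=[[[0, 0, 0.06, 0, 0, 0], [0, 0, 0.1, 0, 0, 0], [0, 0, 0.1, 0, 0, 0]]])

```text
time_s: 8.13
ee_pos: [0.5696, -0.0605, 0.035]
eef_rot: [3.141, -0.008, 0.172]
force: [-4.0, 0.6, 14.0]
grip_width: 0.0494
grip_force: 50.0
```

>>> step_arm(plan=[[[0, 0, -0.05, 0, 0, 0], [0, 0, -0.05, 0, 0, 0], [0, 0, -0.05, 0, 0, 0], [0, 0, -0.05, 0, 0, 0], [0, 0, -1, 0, 0, 0], [0, 0, -2.2, 0, 0, 0], [0, 0, -2.2, 0, 0, 0]]], grip=0.9)

```text
time_s: 8.72
ee_pos: [0.5705, -0.0608, 0.1048]
eef_rot: [3.14, -0.013, 0.172]
force: [1.3, -0.3, 0.6]
grip_width: 0.0845
grip_force: 0.0
```

```bash
python3 go.py .46 -.08 .09 .175
```

```text
row [-3.75 -0.    0.44] [ 0.02 -0.12 -0.02] t 8.72 [ 0.5705 -0.0608  0.1048] [ 3.1397 -0.0131  0.1725] F [ 1.3 -0.3  0.6] w 0.0845
```

>>> step_arm(plan=[[[-3.6, 0, 0, 0, -0.1, 0], [-3.6, 0, 0, 0, -0.1, 0], [-3.6, 0, 0, 0, -0.1, 0], [-3.6, 0, 0, 0, -0.1, 0], [-3.6, 0, 0, 0, -0.1, 0], [-3.6, 0, 0, 0, -0.1, 0]]], grip=0)

```text
time_s: 9.22
ee_pos: [0.4624, -0.079, 0.0986]
eef_rot: [-3.141, 0.004, 0.172]
force: [0.0, -0.0, -0.8]
grip_width: 0.0481
grip_force: 0.0
```

```bash
python3 go.py .46 -.0787 .012 .172;python3 - <<'E'
from h import *
b=ctrl.camera('scene');b=cv2.resize(b[120:280,210:410],(750,600));cv2.imwrite('pics/g4.png',b[:,:,::-1])
E
```

```text
row [-0.07 -0.02  2.89] [-0.    0.04  0.  ] t 9.22 [ 0.4624 -0.079   0.0986] [-3.1412  0.0041  0.1723] F [ 0.  -0.  -0.8] w 0.0481
```

View pics/g4.png

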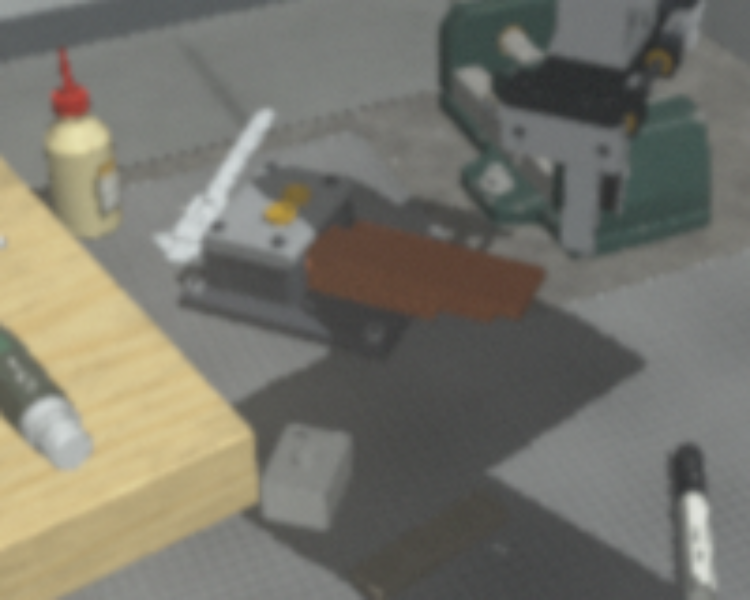

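The loose bar lies flat and square on the pile (near end about 545,270), with the hand behind it. I go down with the fingers shut, ready to push.

>>> step_arm(plan=[[[0, 0, 1, 0, 0, 0], [0, 0, 2, 0, 0, 0], [0, 0, 2.8, 0, 0, 0], [0, 0, 2.8, 0, 0, 0], [0, 0, 2.8, 0, 0, 0], [0, 0, 2.8, 0, 0, 0]]])

```text
time_s: 9.77
ee_pos: [0.4621, -0.079, 0.0153]
eef_rot: [-3.141, 0.004, 0.173]
force: [-0.3, 0.1, -0.1]
grip_width: 0.0044
grip_force: 0.0
```

```bash
python3 go.py .4797 -.0758 .014 .172
```

```text
row [ 0.6  -0.01  0.04] [-0.    0.04  0.01] t 9.77 [ 0.4621 -0.079   0.0153] [-3.1412  0.0041  0.1727] F [-0.3  0.1 -0.1] w 0.0044
```

>>> step_arm(plan=[[[0.2, 0, 0, 0, 0, 0], [0.4, 0, 0, 0, 0, 0], [0.6, 0, 0, 0, 0, 0], [0.8, 0, 0, 0, 0, 0], [1.0, 0, 0, 0, 0, 0], [1.2, 0, 0, 0, 0, 0], [1.4, 0, 0, 0, 0, 0], [1.4, 0, 0, 0, 0, 0]]])

```text
time_s: 10.43
ee_pos: [0.5035, -0.0716, 0.014]
eef_rot: [-3.141, 0.005, 0.173]
force: [-0.1, -0.8, -0.5]
grip_width: 0.0004
grip_force: 0.0
```

>>> step_arm(plan=[[[0.15, 0, 0, 0, 0, 0], [0.3, 0, 0, 0, 0, 0], [0.45, 0, 0, 0, 0, 0], [0.6, 0, 0, 0, 0, 0], [0.75, 0, 0, 0, 0, 0], [0.9, 0, 0, 0, 0, 0], [1.0, 0, 0, 0, 0, 0], [1.0, 0, 0, 0, 0, 0]]])

```text
time_s: 11.1
ee_pos: [0.5328, -0.0665, 0.0139]
eef_rot: [-3.141, 0.004, 0.173]
force: [-0.4, -0.1, 0.1]
grip_width: 0.0001
grip_force: 0.0
```

```bash
python3 go.py .5542 -.0623 .014 .172;python3 - <<'E'
from h import *
b=ctrl.camera('scene');b=cv2.resize(b[120:280,210:410],(750,600));cv2.imwrite('pics/g5.png',b[:,:,::-1])
E
```

```text
row [ 0.73 -0.02 -0.01] [-0.01  0.04  0.01] t 11.1 [ 0.5328 -0.0665  0.0139] [-3.1409  0.0044  0.1726] F [-0.4 -0.1  0.1] w 0.0001
```

View pics/g5.png

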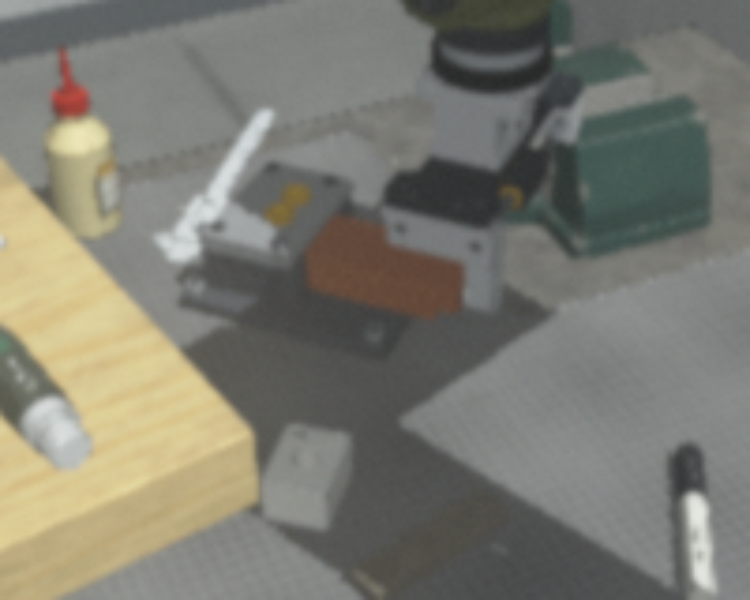

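The fingers press on the near ends (465,285); the upper two bars look flush and the loose one is entering under the plate. I continue slowly to the stop.

>>> step_arm(plan=[[[0.1, 0, 0, 0, 0, 0], [0.2, 0, 0, 0, 0, 0], [0.3, 0, 0, 0, 0, 0], [0.4, 0, 0, 0, 0, 0], [0.5, 0, 0, 0, 0, 0], [0.5, 0, 0, 0, 0, 0]]])

```text
time_s: 11.65
ee_pos: [0.5475, -0.0639, 0.0138]
eef_rot: [-3.141, 0.004, 0.173]
force: [-0.3, 0.1, 0.0]
grip_width: 0.0004
grip_force: 0.0
```

>>> step_arm(plan=[[[0.05, 0, 0, 0, 0, 0], [0.1, 0, 0, 0, 0, 0], [0.15, 0, 0, 0, 0, 0], [0.15, 0, 0, 0, 0, 0]]])

```text
time_s: 11.98
ee_pos: [0.5513, -0.0632, 0.0136]
eef_rot: [-3.141, 0.005, 0.172]
force: [-2.3, -0.6, 0.7]
grip_width: 0.0001
grip_force: 1.0
```

>>> step_arm(plan=[[[0.04, 0, 0, 0, 0, 0], [0.08, 0, 0, 0, 0, 0], [0.08, 0, 0, 0, 0, 0]]])

```text
time_s: 12.23
ee_pos: [0.5532, -0.0629, 0.0136]
eef_rot: [-3.141, 0.007, 0.172]
force: [-6.7, -1.8, 2.7]
grip_width: 0.0004
grip_force: 3.7
```

>>> step_arm(plan=[[[0.04, 0, 0, 0, 0, 0], [0.08, 0, 0, 0, 0, 0], [0.08, 0, 0, 0, 0, 0]]])

```text
time_s: 12.48
ee_pos: [0.5532, -0.0628, 0.0131]
eef_rot: [-3.14, 0.012, 0.172]
force: [-22.8, -4.7, 11.4]
grip_width: 0.0007
grip_force: 12.0
```

>>> step_arm(plan=[[[0.04, 0, 0, 0, 0, 0], [0.08, 0, 0, 0, 0, 0], [0.08, 0, 0, 0, 0, 0]]])

```text
time_s: 12.73
ee_pos: [0.5532, -0.0627, 0.0125]
eef_rot: [-3.139, 0.018, 0.173]
force: [-39.2, -7.9, 18.9]
grip_width: 0.0005
grip_force: 20.4
```

Stopped hard at 39 N. Backing off to look.

>>> step_arm(plan=[[[-0.5, 0, 0, 0, 0, 0], [-1.5, 0, 0, 0, 0, 0], [-2.5, 0, 0, 0, 0, 0], [-3.5, 0, -1, 0, 0, 0], [-4.5, 0, -2, 0, 0, 0], [-5.5, 0, -3, 0, 0, 0], [-5.5, 0, -3, 0, 0, 0], [-5.5, 0, -3, 0, 0, 0]]])

```text
time_s: 13.4
ee_pos: [0.397, -0.0909, 0.1066]
eef_rot: [3.14, 0.0, 0.171]
force: [0.8, -0.8, -0.5]
grip_width: 0.0004
grip_force: 0.0
```

```bash
python3 - <<'E'
from h import *
t=ctrl.camera('top');s=ctrl.camera('scene')
a=cv2.resize(t[120:210,310:395],(397,420),interpolation=cv2.INTER_CUBIC);b=cv2.resize(s[145:225,255:330],(394,420),interpolation=cv2.INTER_CUBIC)
cv2.imwrite('pics/g6.png',np.hstack([a,b])[:,:,::-1])
j=np.array([.631,-.049]);w=.173;c,sn=np.cos(w),np.sin(w)
for cam,(x0,y0,k) in dict(top=(310,120,4.67),scene=(255,145,5.25)).items():
    for z in (.042,.012):
        for y in(.025,-.025):
            p=proj(cam,[j[0]-c*.07-sn*y,j[1]-sn*.07+c*y,z]);print(cam,z,y,np.round((p-[x0,y0])*k+(397 if cam=='scene' else 0)*np.array([1,0])))
E
```

```text
top 0.042 0.025 [180. 328.]
top 0.042 -0.025 [260. 313.]
top 0.012 0.025 [178. 337.]
top 0.012 -0.025 [256. 322.]
scene 0.042 0.025 [757. 264.]
scene 0.042 -0.025 [797. 208.]
scene 0.012 0.025 [756. 314.]
scene 0.012 -0.025 [796. 257.]
```

View pics/g6.png

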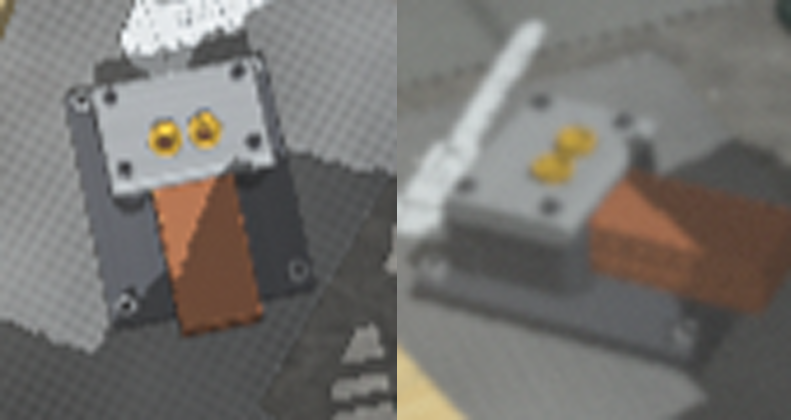

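The near ends match the predicted home pixels in both views (top about 182–262, 315–335; scene about 757, 264–314), and the three ends look flush. I check squareness numerically.

```bash
python3 - <<'E'
from h import *
def lines(im,lab):
    g=im.astype(float);r=g[...,2]/(g.sum(2)+1);  # red share (BGR in)
    L=[];Rr=[];N=[]
    for row in range(162,184):
        v=r[row];s=np.arange(325,385);m=.43
        on=[c for c in s if v[c]>m]
        if len(on)<8: continue
        a,b=on[0],on[-1]
        L.append((a-1+(m-v[a-1])/(v[a]-v[a-1]),row));Rr.append((b+(v[b]-m)/(v[b]-v[b+1]),row))
    for n,P in(('L',L),('R',Rr)):
        W=np.array([at_z('top',p,lab)[:2] for p in P]);k=np.polyfit(W[:,0],W[:,1],1);e=np.polyval(k,W[:,0])-W[:,1]
        k=np.polyfit(W[abs(e)<.0015][:,0],W[abs(e)<.0015][:,1],1)
        print(n,'yaw',np.arctan(k[0]),'y at x=.6',np.polyval(k,.6),'rms mm',e.std()*1e3)
lines(cv2.imread('pics/top0.png'),.032)
lines(ctrl.camera('top')[:,:,::-1],.042)
# base plate side edges by dark/bright change for jig yaw
im=cv2.cvtColor(ctrl.camera('top'),cv2.COLOR_RGB2GRAY).astype(float)
P=[]
for row in range(145,186):
    c0=int(325+(row-141)*8.6/49);v=cv2.GaussianBlur(im[row:row+1],(1,1),0)[0][c0-4:c0+6];d=v[:-1]-v[1:];i=d.argmax();
    w=np.clip(d[max(i-1,0):i+2],0,None);P.append((c0-4+.5+(w*np.arange(max(i-1,0),i+2)[:len(w)]).sum()/w.sum(),row))
W=np.array([at_z('top',p,.012)[:2] for p in P]);
for _ in range(3):
    k=np.polyfit(W[:,0],W[:,1],1);e=np.polyval(k,W[:,0])-W[:,1];W=W[abs(e)<max(.002,1.5*e.std())]
print('base left yaw',np.arctan(k[0]),'offset y at .6',np.polyval(k,.6),len(W))
E
```

```text
L yaw 0.19790748186638316 y at x=.6 -0.029478898120161245 rms mm 0.5129696370800094
R yaw 0.19275642724344277 y at x=.6 -0.07888923482615294 rms mm 0.5550280094546556
L yaw 0.18360821236362068 y at x=.6 -0.028770015277417724 rms mm 0.4934362508638215
R yaw 0.17336873647916085 y at x=.6 -0.0788763038114417 rms mm 0.43856494607109553
base left yaw 0.18557960155544057 offset y at .6 0.013333478191509776 38
```

```bash
python3 -c "
from station import ctrl
print(ctrl.hand_in())"
```

```text
the job is handed in; nothing more can be done
None
```

I laid the loose bar on the pile, slid all three bars in against the end stop (39 N at the stop) and handed the job in at about 13.5 s. The camera check showed the near ends flush at the home position and the top bar square to within about a degree; the lower two bars' squareness was judged only by their flush ends, and the hand-in gave no verdict.

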